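# Line up portion tubs in the holding frame and latch it

### The arm

A 6-joint arm with a two-finger parallel gripper is mounted at the origin on the work surface. World frame = base frame: x ahead of the robot, y to its left, z up, the work surface at z = 0. Lengths are in mm, angles in degrees, forces in N, time in s.
With the tool pointing down it reaches from about 350 to 850 mm from the base axis. Payload 8.1 kg.
Tool frame: the origin (TCP) lies on the centre line of the jaws, within the pads' length; the fingertips stand 19 mm ahead of it and the grasp point (between the pads) is the TCP (r.tip_reach is the z of the fingertips in the tool frame, in mm); z points along the fingers, y is the line along which they close (so a half turn about z gives the same grasp; the last joint's range is limited). The gripper opens to 85 mm and grips with 20 to 120 N. Pads are 22 mm wide; open, the fingers measure 114 mm over their backs; the gripper's body (76 mm by 85 mm) begins 54 mm behind the grasp point. The pads swing forward as they close: fully open they stand 13 mm farther back than shut.
Start: joints at [59.45, 7.471, 85.268, -0, 87.261, -4.893], TCP at [259.77, 540.856, 250.292] pointing down, gripper open.
Joint ranges: [-169.43, 169.43], [-51.17, 129.36], [1.28, 143.12], [-76.62, 256.62], [0, 156.53], [-152.29, 152.29]. Speed limits (degrees/s): [136.94, 136.94, 159.86, 180, 180, 180].

### API

Orientations are given as [roll, pitch, yaw] about the fixed x, y, z axes, in that order (R = Rz(yaw) Ry(pitch) Rx(roll)).
In Python, from bench import r gives the robot as it stands. The module is installed in compiled form; this text tells all that it offers.
- The arm moves only by the shell command python3 -m handwheel 'ROWS' [FORCE]. ROWS is JSON, a list of rows, each a list of 7 numbers: the shift along the tool's x, y, z in m, then the turn, a rotation vector about the tool's x, y, z in degrees, then the finger opening in m, from 0 to 0.0854. In form: [[tx, ty, tz, ax, ay, az, claw], ...]. A call has 1 to 8 rows; each row shifts and turns the commanded pose from where the row before left it, along the tool's axes as they then stand; what a row does not reach is not made up. A row lasts 1/12 s, in which the tool goes at most 41.7 mm and 7.16 degrees, less where a joint would pass 70% of its speed; a pose out of reach is approached as far as the arm can. A call with a gripper value outside its range is refused whole. The fingers move at their own pace and stop on an object; FORCE is the grip in N (left out, the last holds). Time passes only in rows, so rows that do not move let the fingers close. It gives the time, the measured TCP pose, the force, the opening and the grip force at its end, in the units of the state.
- r.sense(): the state, without advancing time (a new reading comes with each control period).
- r.snapshot(name): name is "side" or "top"; returns (picture, depth): 480x640x3 uint8, blue, green, red; 480x640 float32, mm along the optical axis (not along the pixel's ray), 0 where there is no reading.
- r.calibration(name): a dict with "vfov" (degrees; the focal length in pixels is half the picture's height over the tangent of half this angle, whatever the lens; pixels are square), "cx", "cy" (the principal point, pixels), "rvec" (rotation vector, rad) and "tvec" (3), from world to camera coordinates, as OpenCV has them. Camera axes: x right, y down, z forward; pixel columns grow to the right and rows downward; lengths in mm; the calibration is good to about 2 mm. A picture is of the moment at which its call begins. calibration takes no time and is no camera call.
- r.hand_in(): hands the job in; it is judged then, once.
The state is a dict: "time": time; "joint_pos": joint angles; "qd": joint speeds; "joint_efforts": joint torques, N m; "tool_pos": TCP position; "tcp_rot": TCP orientation; "ft_force": force on the tool from outside, world axes, zero at the start; "wrist_torque": the same for the moment, N m; "finger_gap": finger opening in mm; "grip_force": force on a finger pad.
Only numpy, scipy, OpenCV 4.12 (cv2) and the standard library are available. Lean on these libraries where they do the work, as an engineer would, in place of code of your own. Each camera call takes 0.05 s, during which the arm holds its last target. There are 200 camera calls.

### The job

Slide the three lidded food tubs along the counter, without lifting them, into one neat straight row inside the steel holding frame: square and snug against its back rail, side by side without gaps and hard up against its end stop, in any order. Then swing the frame's red-tipped retaining bar down until it rests fully home in its red catch. Leave the pot, tin, bottle, bowl and plate where they are.

Things in the scene. Friction and masses are not known exactly. Their poses are not given: they have to be found in the camera images.
- frame: dark-steel frame fixed to the counter, open towards the robot. Origin: on the counter, inner corner of back rail and end stop; x points away from the robot, z up. Both 36 mm high, 8 thick. Rail: inner face x = 0, y = 0 to -361 mm. Stop: inner face y = 0, x = 0 to -96. Tubs belong at negative x and y, snug centres at x = -48, y = -48, -144, -240 mm
- catch (a point): saddle of the red forked catch post that receives the bar, 37 mm above the counter, at frame (-100, -344) mm; the post is 12 mm along frame x, 28 mm along y (its face towards the tubs at frame y = -330 mm), 50 mm high
- gate_hinge (a point): hinge axis of the retaining bar, 45 mm above the counter, at frame (+4, -344) mm, along the frame's y, between two 56 mm high lugs (each 6 mm thick, 11 mm to either side). Beyond the rail, from about 100 mm on, stand fixed food pans 100 mm high
- gate (a joint): angle of the retaining bar: 0 = closed, lying level along the frame's -x in the catch; pi/2 = upright; up to 2.0 = leaning away from the robot. Stiff hinge: it stays where it is left, about 1 to 2 N at the tip moves it
- gate_tip (a point): centre of the red cylindrical grip (22 mm diameter, 26 mm long, along the frame's y) at the end of the retaining bar, 136 mm from the hinge axis; the bar is aluminium, 14 mm wide (frame y), 10 mm thick
- tub_blue: closed square food tub, 96 x 96 mm and 52 mm high, about 0.45 kg, white with a flat blue lid; too wide for most grippers, slides on the counter. Origin: centre of the underside; z up
- tub_green: closed square food tub, 96 x 96 mm and 52 mm high, about 0.45 kg, white with a flat green lid; too wide for most grippers, slides on the counter. Origin: centre of the underside; z up
- tub_yellow: closed square food tub, 96 x 96 mm and 52 mm high, about 0.45 kg, white with a flat yellow lid; too wide for most grippers, slides on the counter. Origin: centre of the underside; z up
- sauce_pot: bystander: white round pot, 56 mm across, 40 mm high. Its upright axis stands 50 mm from this origin, along the body's -x (nearer the robot); origin on the counter
- spice_tin: bystander: steel tin with red cap, 53 mm across, 65 mm high. Its upright axis stands 50 mm from this origin, along the body's -x (nearer the robot); origin on the counter
- oil_bottle: bystander: amber bottle, 64 mm across, 170 mm high, upright; origin under its centre
- bowl: bystander: steel bowl, 130 mm across, 55 mm high; origin under its centre
- plate: bystander: white side plate, 140 mm across, 20 mm high; origin under its centre
Things that resemble listed ones, but are neither listed nor needed, are in the scene too. Of the things that look like the tub_yellow, the smallest one is meant. Leave any orange look-alike of the tub_green alone.

How it is judged:
By the outcome, as a careful person would: the job done as asked, in the order asked, and still so for the second after the job is handed in, with the robot touching nothing.
It also fails if it takes over 72 s, if anything falls off the work surface, if the arm or the gripper's body presses on something with over 40 N, if the wrist force passes 120 N, or if a joint passes its speed limit or range.

## Working session

There is one attempt and no reset: what is moved stays moved. The work goes in short steps, Python scripts to look and compute and a shell command to move; the robot and the scene stay as the last step left them, time stands still between calls to the robot, and variables do not carry over. Pictures are saved under pics/ and viewed, at most 12 in all, crops included, and the job is handed in when it is done.

```bash
mkdir -p pics; cat > h.py <<'E'
import numpy as np, cv2
from bench import r
def cal(n):
    c=r.calibration(n); f=240/np.tan(np.radians(c['vfov'])/2)
    K=np.array([[f,0,c['cx']],[0,f,c['cy']],[0,0,1]])
    R=cv2.Rodrigues(np.array(c['rvec'],float))[0]; t=np.array(c['tvec'],float).ravel()
    return K,R,t,c
def ray(n,uv,z):
    K,R,t,_=cal(n); uv=np.atleast_2d(np.array(uv,float))
    d=(np.linalg.inv(K)@np.c_[uv,np.ones(len(uv))].T).T@R; o=-R.T@t
    return o+d*((z-o[2])/d[:,2])[:,None]
def cloud(n,dep):
    K,R,t,_=cal(n); v,u=np.mgrid[:480,:640]
    p=np.stack([(u-K[0,2])/K[0,0]*dep,(v-K[1,2])/K[1,1]*dep,dep],-1)
    return (p-t)@R
def proj(n,P):
    K,R,t,_=cal(n); q=(np.atleast_2d(P)@R.T+t)@K.T
    return q[:,:2]/q[:,2:]
E
python3 - <<'E'
from h import *
for n in ('top','side'):
    im,d=r.snapshot(n); cv2.imwrite(f'pics/{n}0.png',im); np.save(n+'0.npy',d)
    K,R,t,c=cal(n); print(n,c,-R.T@t, (d>0).mean())
print(r.sense(), r.tip_reach)
E
```

```text
top {'vfov': 57.89203794528226, 'cx': 319.39622718984333, 'cy': 239.912535960656, 'rvec': array([ 2.21800929, -2.19841673,  0.07300682]), 'tvec': array([ -21.6963968 ,  491.62057911, 1194.16878187])} [ 436.66181443    7.06582052 1215.51517515] 0.9959798177083333
side {'vfov': 42.83704540763391, 'cx': 319.0517552234459, 'cy': 230.15217417486002, 'rvec': array([ 0.58119139, -2.70599464,  1.11913106]), 'tvec': array([ 484.11120552,  203.8100658 , 1579.78798713])} [  49.43342695 1085.71135482 1261.1183437 ] 0.995654296875
{'time': 0.1, 'joint_pos': array([ 5.94504194e+01,  7.51274140e+00,  8.53236229e+01, -3.70160164e-05,
        8.72631924e+01, -4.89190620e+00]), 'qd': array([-0.01884442, -0.03784726, -0.10789417, -0.08679202, -0.14953599,
        0.02272265]), 'joint_efforts': array([ 1.18970704e-03, -5.70952356e+01, -5.01941514e+01, -1.64055973e-04,
        8.04833922e-03,  1.05115532e-05]), 'tool_pos': array([259.52123906, 540.43979307, 249.32329422]), 'tcp_rot': array([-1.79900803e+02, -8.45297525e-03,  1.54342320e+02]), 'ft_force': array([ 0.67205124,  0.2840303 , -0.18858262]), 'wrist_torque': array([-0.04060682,  0.02211329,  0.05669905]), 'grip_force': 0.0, 'finger_gap': 85.50190552705408} 19.0
```

View pics/top0.png

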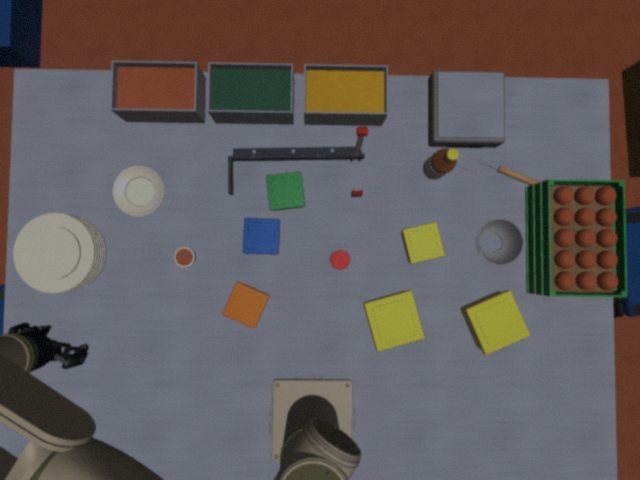

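View pics/side0.png

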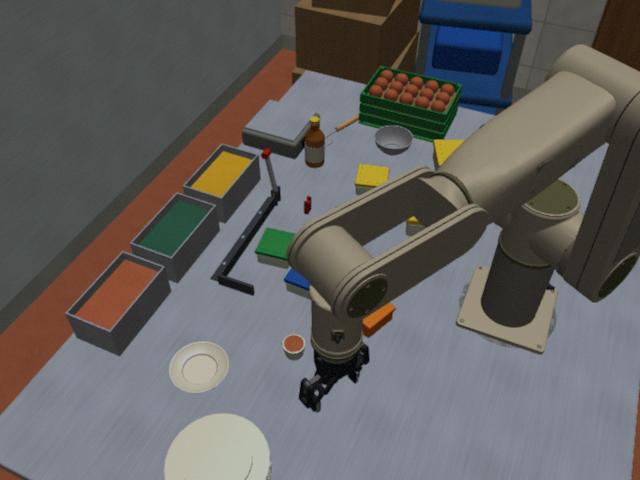

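The top view has world +x up and +y to the left. The rail is at row 154 (columns 233–363), the end stop at column 231, the catch at (357,193) and the bar tip at (362,131), with the bar open. The tubs are green (286,190), blue (262,236) and small yellow (423,242). The pot is at (184,257) and the tin at (340,259). The side view shows the same layout, and there the arm hides part of the blue tub.

```bash
cat > m.py <<'E'
from h import *
def rng(im,lo,hi,box):
    hsv=cv2.cvtColor(im,cv2.COLOR_BGR2HSV); m=cv2.inRange(hsv,lo,hi); o=np.zeros_like(m); x0,y0,x1,y1=box
    o[y0:y1,x0:x1]=m[y0:y1,x0:x1]; return o
COL={'green':((50,100,60),(75,255,255)),'blue':((105,120,60),(125,255,255)),'yellow':((22,110,90),(35,255,255))}
def lid(im,c,box,n='top',z=52):
    m=rng(im,*COL[c],box); cs,_=cv2.findContours(m,cv2.RETR_EXTERNAL,cv2.CHAIN_APPROX_NONE)
    k=max(cs,key=cv2.contourArea)[:,0,:]
    w=ray(n,k,z)[:,:2].astype(np.float32); return cv2.minAreaRect(w),k.mean(0)
E
python3 - <<'E'
from m import *
im=cv2.imread('pics/top0.png'); d=np.load('top0.npy'); P=cloud('top',d)
si=cv2.imread('pics/side0.png'); ds=np.load('side0.npy'); Q=cloud('side',ds)
for c,b in dict(green=(255,165,320,215),blue=(235,210,290,260),yellow=(395,215,455,270)).items():
    rc,k=lid(im,c,b); u,v=k.astype(int); print(c,np.round(rc[0],1),np.round(rc[1],1),round(rc[2],1),'P',P[v,u].round(1))
for c,b in dict(green=(250,225,300,268),yellow=(350,160,395,195)).items():
    m=rng(si,*COL[c],b); v,u=np.nonzero(m); print('side',c,np.median(Q[v,u],0).round(1), ray('side',[[u.mean(),v.mean()]],52).round(1))
# frame: points by height
def sel(box,zl,zh,P=P):
    x0,y0,x1,y1=box; p=P[y0:y1,x0:x1].reshape(-1,3); return p[(p[:,2]>zl)&(p[:,2]<zh)]
print('counter z',np.median(P[280:300,200:220,2]), 'side', np.median(Q[330:340,130:150].reshape(-1,3),0))
gray=cv2.cvtColor(im,cv2.COLOR_BGR2GRAY)
cs=cv2.inRange(gray,0,75); 
def edge(box,nm,z=36):
    x0,y0,x1,y1=box; m=np.zeros_like(cs); m[y0:y1,x0:x1]=cs[y0:y1,x0:x1]
    k,_=cv2.findContours(m,cv2.RETR_EXTERNAL,cv2.CHAIN_APPROX_NONE); k=max(k,key=cv2.contourArea)[:,0,:]
    rc=cv2.minAreaRect(ray('top',k,z)[:,:2].astype(np.float32)); print(nm,cv2.boxPoints(rc).round(1).tolist(),rc[2], np.median(P[y0:y1,x0:x1][m[y0:y1,x0:x1]>0],0).round(1))
edge((228,145,352,164),'rail'); edge((224,164,240,200),'stop')
for n,I,D,b in (('top',im,P,(350,120,372,140)),('top',im,P,(345,185,370,200)),('side',si,Q,(258,145,275,162)),('side',si,Q,(300,192,315,216)),('top',im,P,(325,245,355,272)),('top',im,P,(170,245,200,270))):
    hsv=cv2.cvtColor(I,cv2.COLOR_BGR2HSV); m=((hsv[...,0]<8)|(hsv[...,0]>172))&(hsv[...,1]>130)&(hsv[...,2]>60)
    x0,y0,x1,y1=b; mm=np.zeros_like(m); mm[y0:y1,x0:x1]=m[y0:y1,x0:x1]; v,u=np.nonzero(mm); p=D[v,u]
    print(n,b,len(u),'uv',u.mean().round(1),v.mean().round(1),'med',np.median(p,0).round(1),'max z',p[:,2].max().round(1),'ray37',ray(n,[[u.mean(),v.mean()]],50).round(1))
cv2.imwrite('pics/crop.png',cv2.resize(im[110:290,160:460],None,fx=2.6,fy=2.6,interpolation=cv2.INTER_CUBIC))
E
```

```text
green [622.3  76.9] [93.2 92.6] 7.2 P [623.8  77.4  51.1]
blue [499.5 140.1] [93.5 93.1] 88.2 P [501.5 142.5  53.5]
yellow [ 485.9 -296. ] [93.4 94.4] 13.9 P [ 486.8 -295.2   55.1]
side green [627.6  81.7  54.2] [[628.6  78.8  52. ]]
side yellow [ 488.  -296.8   54.5] [[ 489.5 -299.3   52. ]]
counter z 0.1637468201708808 side [814.63405453 459.04237025   3.5042895 ]
rail [[698.4000244140625, 234.60000610351562], [711.4000244140625, -103.0999984741211], [752.2999877929688, -101.5], [739.2000122070312, 236.1999969482422]] 2.2104594707489014 [728.7  67.5   6.2]
stop [[613.4000244140625, 233.10000610351562], [613.7000122070312, 219.5], [696.0999755859375, 221.0], [695.9000244140625, 234.60000610351562]] 1.0289057493209839 [656.4 228.3  33.8]
top (350, 120, 372, 140) 78 uv 361.9 131.0 med [ 746.2 -113.9  187.9] max z 194.1 ray37 [[ 788.4 -130.    50. ]]
top (345, 185, 370, 200) 34 uv 356.5 192.7 med [ 620.4 -117.3   36.9] max z 50.8 ray37 [[ 619. -116.   50.]]
side (258, 145, 275, 162) 56 uv 266.2 152.0 med [ 746.  -112.3  188.1] max z 196.2 ray37 [[ 836.8 -269.3   50. ]]
side (300, 192, 315, 216) 34 uv 307.8 202.3 med [ 619.9 -119.    41.4] max z 54.5 ray37 [[ 615.5 -108.4   50. ]]
top (325, 245, 355, 272) 268 uv 339.8 259.5 med [436.7 -71.1  65.4] max z 1215.5 ray37 [[437.9 -71.7  50. ]]
top (170, 245, 200, 270) 136 uv 183.8 256.9 med [441.1 347.2  41.2] max z 48.3 ray37 [[441.4 344.8  50. ]]
```

View pics/crop.png

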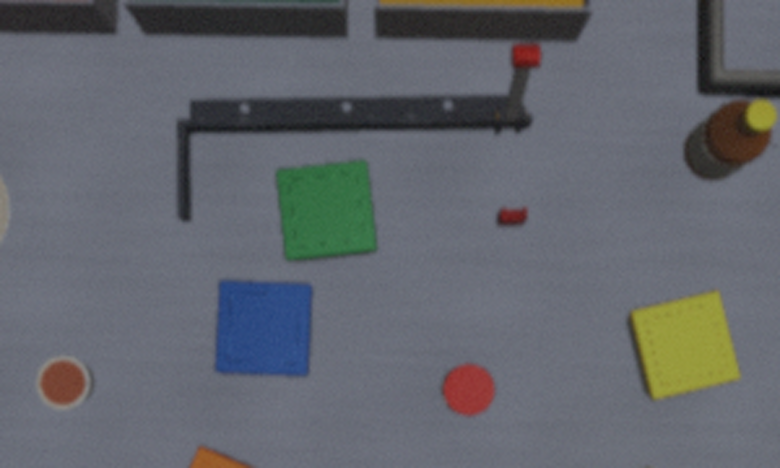

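The crop shows the rail's thin upright edge with a foot plate behind it, running from about (190,128) to (525,123), so the frame is slightly rotated. The red catch is at (512,215) and the bar tip at (526,55). Next I fit the frame more precisely.

```bash
python3 - <<'E'
from m import *
P=cloud('top',np.load('top0.npy')); Q=cloud('side',np.load('side0.npy'))
for nm,A in (('top',P),('side',Q)):
    p=A.reshape(-1,3)
    zc=0 if nm=='top' else 0
    def fit(xr,yr,ax):
        q=p[(p[:,0]>xr[0])&(p[:,0]<xr[1])&(p[:,1]>yr[0])&(p[:,1]<yr[1])&(p[:,2]>28)&(p[:,2]<44)]
        l=cv2.fitLine(q[:,:2].astype(np.float32),cv2.DIST_HUBER,0,.01,.01).ravel(); 
        if ax=='rail': return len(q),np.degrees(np.arctan2(-l[0]/l[1],1)),'x at y=200,50,-80',[(l[2]+l[0]/l[1]*(y-l[3])).round(1) for y in(200,50,-80)],q[:,2].mean().round(1), 'yrange',q[:,1].min(),q[:,1].max()
        return len(q),np.degrees(np.arctan2(l[1]/l[0],1)),'y at x=700,620',[(l[3]+l[1]/l[0]*(x-l[2])).round(1) for x in(700,620)],q[:,2].mean().round(1),'xr',q[:,0].min(),q[:,0].max()
    print(nm,fit((690,735),(-90,225),'rail')); print(nm,fit((600,690),(215,250),'stop'))
E
```

```text
top (404, np.float32(1.7362794), 'x at y=200,50,-80', [np.float32(716.7), np.float32(721.2), np.float32(725.1)], np.float64(35.4), 'yrange', np.float64(-88.37039293303094), np.float64(224.395071793572))
top (104, np.float32(2.8570466), 'y at x=700,620', [np.float32(232.3), np.float32(228.3)], np.float64(35.2), 'xr', np.float64(616.5691559557541), np.float64(689.9423596865392))
side (359, np.float32(1.5576972), 'x at y=200,50,-80', [np.float32(714.0), np.float32(718.1), np.float32(721.7)], np.float64(35.9), 'yrange', np.float64(-89.50880221819978), np.float64(224.7389553562038))
side (132, np.float32(1.3782012), 'y at x=700,620', [np.float32(233.3), np.float32(231.4)], np.float64(35.5), 'xr', np.float64(612.3346160150692), np.float64(689.7500692170528))
```

```bash
cat > g.py <<'E'
import sys,numpy as np
from h import r
O=np.array([711.,229.]); Y=np.radians(1.8); Rf=np.array([[np.cos(Y),-np.sin(Y)],[np.sin(Y),np.cos(Y)]])
def w2f(p): return (np.array(p)[:2]-O)@Rf
s=r.sense(); f=w2f(s['tool_pos'])
print('t',round(s['time'],2),'frame',f.round(1),'z',s['tool_pos'][2].round(1),'rot',(s['tcp_rot']-[0,0,1.8]).round(2),'F',(s['ft_force'][:2]@Rf).round(1),s['ft_force'][2].round(1),'gap',round(s['finger_gap'],1))
if len(sys.argv)>1:
    g=np.array(list(map(float,sys.argv[1:5]))); d=Rf@(g[:2]-f); y=np.radians(s['tcp_rot'][2])
    print('shift mm',(d@[np.cos(y),np.sin(y)]).round(1),(d@[np.sin(y),-np.cos(y)]).round(1),(s['tool_pos'][2]-g[2]).round(1),'turn z',((np.degrees(y)-1.8-g[3]+180)%360-180).round(2))
E
H="python3 -m handwheel"
$H '[[-0.0351,-0.0136,0,0,0,0,0.06],[-0.0351,-0.0136,0,0,0,0,0.06],[-0.0351,-0.0136,0,0,0,0,0.06],[-0.0351,-0.0136,0,0,0,0,0.06],[-0.0351,-0.0136,0,0,0,0,0.06],[-0.0351,-0.0136,0,0,0,0,0.06],[-0.0351,-0.0136,0,0,0,0,0.06]]'
$H '[[-0.0351,-0.0136,0,0,0,0,0.06],[-0.0351,-0.0136,0,0,0,0,0.06],[-0.0351,-0.0136,0,0,0,0,0.06],[-0.0351,-0.0136,0,0,0,0,0.06],[-0.0351,-0.0136,0,0,0,0,0.06],[-0.0351,-0.0136,0,0,0,0,0.06],[-0.0351,-0.0136,0,0,0,0,0.06]]'
$H '[[0,0,0,0,0,6.94,0.06],[0,0,0,0,0,6.94,0.06],[0,0,0,0,0,6.94,0.06],[0,0,0,0,0,6.94,0.06],[0,0,0,0,0,6.94,0.06],[0,0,0,0,0,6.94,0.06],[0,0,0,0,0,6.94,0.06],[0,0,0,0,0,6.94,0.06]]'
$H '[[0,0,0,0,0,6.94,0.06],[0,0,0,0,0,0,0.06]]'
python3 g.py -93 -70 28 90
```

```text
time: 0.68
tool_pos: [440.7, 347.0, 249.9]
tcp_rot: [-180.0, -0.0, 154.4]
ft_force: [-0.0, 0.9, 0.1]
finger_gap: 60.3
grip_force: 0.0
time: 1.27
tool_pos: [621.0, 154.8, 249.7]
tcp_rot: [-180.0, -0.0, 154.3]
ft_force: [0.5, 0.6, 0.9]
finger_gap: 59.8
grip_force: 0.0
time: 1.93
tool_pos: [620.0, 156.4, 249.6]
tcp_rot: [-179.9, 0.0, 98.5]
ft_force: [0.4, -0.9, -0.7]
finger_gap: 60.0
grip_force: 0.0
time: 2.1
tool_pos: [620.0, 156.4, 249.6]
tcp_rot: [-179.9, 0.0, 91.5]
ft_force: [0.3, -0.4, 0.5]
finger_gap: 59.6
grip_force: 0.0
t 2.1 frame [-93.3 -69.7] z 249.6 rot [-1.7993e+02  1.0000e-02  8.9740e+01] F [ 0.2 -0.4] 0.5 gap 59.6
shift mm -0.3 0.3 221.6 turn z -0.26
```

```bash
H="python3 -m handwheel"
$H '[[0,0,0.04,0,0,0,0.06],[0,0,0.04,0,0,0,0.06],[0,0,0.04,0,0,0,0.06],[0,0,0.04,0,0,0,0.06],[0,0,0.03,0,0,0,0.06],[0,0,0.02,0,0,0,0.06],[0,0,0.011,0,0,0,0.06]]' | head -2
$H '[[-0.005,0,0,0,0,0,0.06],[-0.005,0,0,0,0,0,0.06],[-0.005,0,0,0,0,0,0.06],[-0.005,0,0,0,0,0,0.06],[-0.005,0,0,0,0,0,0.06],[-0.005,0,0,0,0,0,0.06],[-0.006,0,0,0,0,0,0.06],[-0.005,0,0,0,0,0,0.06]]'
$H '[[0,0,0,0,0,0,0.06],[0.015,0,0,0,0,0,0.06],[0,0,-0.04,0,0,0,0.05],[0,0,-0.04,0,0,0,0.05]]' |head -2
python3 - <<'E'
from m import *; from g import w2f
im,_=r.snapshot('top'); cv2.imwrite('pics/t1.png',im)
try:
    rc,_=lid(im,'green',(240,160,345,225)); print(w2f(rc[0]).round(1),rc[1],rc[2]-1.8)
except Exception as e: print(e)
E
```

```text
time: 2.68
tool_pos: [617.3, 155.9, 24.7]
time: 3.35
tool_pos: [622.1, 115.0, 30.1]
tcp_rot: [179.9, -0.0, 91.9]
ft_force: [-0.3, 3.9, 2.5]
finger_gap: 59.9
grip_force: 1.6
time: 3.68
tool_pos: [617.3, 130.9, 105.5]
t 3.68 frame [-96.7 -95.1] z 105.5 rot [-1.7945e+02  6.0000e-02  9.0110e+01] F [ 0.9 -0.8] 1.0 gap 50.0
[ -97.5 -180.1] (93.78990936279297, 75.79202270507812) 1.1048895835876464
```

View pics/t1.png

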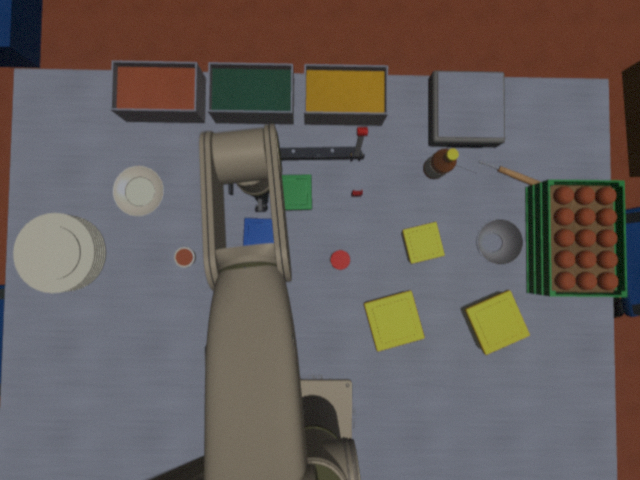

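The green tub now sits at about px (297,192), square to the frame, and the blue tub is untouched. Next I push green to the rail.

```bash
H="python3 -m handwheel"
$H '[[-0.028,-0.022,0,0,0,0,0.05],[-0.028,-0.022,0,0,0,0,0.05],[-0.028,-0.022,0,0,0,0,0.05],[0,0,0,0,0,-6.92,0.05],[0,0,0,0,0,-6.92,0.05],[0,0,0,0,0,-6.92,0.05],[0,0,0,0,0,-6.92,0.05],[0,0,0,0,0,-6.92,0.05]]' >/dev/null
$H '[[0,0,0,0,0,-6.92,0.05],[0,0,0,0,0,-6.92,0.05],[0,0,0,0,0,-6.92,0.05],[0,0,0,0,0,-6.92,0.05],[0,0,0,0,0,-6.92,0.05],[0,0,0,0,0,-6.92,0.05],[0,0,0,0,0,-6.92,0.05],[0,0,0,0,0,-6.92,0.05]]' >/dev/null
$H '[[0,0,0,0,0,0,0.05]]' >/dev/null
python3 g.py -163 -178 28 180
```

```text
t 5.15 frame [-159.  -179.3] z 109.0 rot [-1.7999e+02 -3.0000e-02 -1.7960e+02] F [0.5 0. ] 0.8 gap 50.2
shift mm 4.0 1.3 81.0 turn z 0.4
```

```bash
H="python3 -m handwheel"
$H '[[0.004,0.001,0.03,0,0,0.4,0.05],[0,0,0.03,0,0,0,0.05],[0,0,0.02,0,0,0,0.05],[-0.007,0,0,0,0,0,0.05],[-0.007,0,0,0,0,0,0.05],[-0.007,0,0,0,0,0,0.05],[-0.007,0,0,0,0,0,0.05],[-0.007,0,0,0,0,0,0.05]]' 
$H '[[-0.006,0,0,0,0,0,0.05],[-0.004,0,0,0,0,0,0.05],[-0.004,0,0,0,0,0,0.05],[-0.002,0,0,0,0,0,0.05],[0,0,0,0,0,0,0.05]]' |grep -v grip
python3 g.py -107 -178 28 180
$H '[[-0.002,0,0,0,0,0,0.05],[-0.001,0,0,0,0,0,0.05],[-0.001,0,0,0,0,0,0.05],[0,0,0,0,0,0,0.05]]' |grep -v grip
python3 g.py -107 -178 28 180
```

```text
time: 5.82
tool_pos: [589.9, 46.2, 29.8]
tcp_rot: [-180.0, 0.0, -178.6]
ft_force: [-1.8, 0.4, -1.2]
finger_gap: 50.0
grip_force: 1.0
time: 6.23
tool_pos: [605.7, 46.5, 29.6]
tcp_rot: [180.0, 0.1, -178.6]
ft_force: [0.8, -1.2, -0.1]
finger_gap: 49.9
t 6.23 frame [-111.  -179.1] z 29.6 rot [ 1.8000e+02  7.0000e-02 -1.8037e+02] F [ 0.8 -1.3] -0.1 gap 49.9
shift mm -4.0 1.1 1.6 turn z -0.37
time: 6.57
tool_pos: [608.9, 46.6, 29.4]
tcp_rot: [180.0, 0.0, -178.6]
ft_force: [-1.6, -0.4, 0.6]
finger_gap: 50.2
t 6.57 frame [-107.7 -179.1] z 29.4 rot [ 180.      0.   -180.36] F [-1.6 -0.3] 0.6 gap 50.2
shift mm -0.7 1.1 1.4 turn z -0.36
```

```bash
H="python3 -m handwheel"
for i in 1 ; do $H '[[-0.001,0,0,0,0,-0.4,0.05],[-0.001,0,0,0,0,0,0.05],[-0.001,0,0,0,0,0,0.05]]' >/dev/null; python3 g.py; done
$H '[[-0.001,0,0,0,0,0,0.05],[-0.001,0,0,0,0,0,0.05]]' >/dev/null; python3 g.py
$H '[[-0.001,0,0,0,0,0,0.05],[-0.001,0,0,0,0,0,0.05]]' >/dev/null; python3 g.py
```

```text
t 6.82 frame [-106.2 -179.1] z 29.2 rot [-180.     -0.19 -179.94] F [-16.5  -1. ] 12.6 gap 49.8
t 6.98 frame [-106.2 -179.1] z 29.1 rot [-180.     -0.45 -179.95] F [-28.8  -1.4] 23.5 gap 50.1
t 7.15 frame [-106.1 -179. ] z 29.1 rot [-180.     -0.71 -179.94] F [-39.    0.3] 29.6 gap 50.0
```

```bash
H="python3 -m handwheel"
$H '[[0.008,0,0,0,0,0,0.05],[0.01,0,0,0,0,0,0.05],[0,0,-0.04,0,0,0,0.06],[0,0,-0.04,0,0,0,0.06],[0.031,0.007,0,0,0,0,0.06],[0.031,0.007,0,0,0,0,0.06],[0.032,0.007,0,0,0,0,0.06],[0,0,0,0,0,6.92,0.06]]' >/dev/null
$H '[[0,0,0,0,0,6.92,0.06],[0,0,0,0,0,6.92,0.06],[0,0,0,0,0,6.92,0.06],[0,0,0,0,0,6.92,0.06],[0,0,0,0,0,6.92,0.06],[0,0,0,0,0,6.92,0.06]]' >/dev/null
$H '[[0,0,0,0,0,6.92,0.06],[0,0,0,0,0,6.92,0.06],[0,0,0,0,0,6.92,0.06],[0,0,0,0,0,6.92,0.06],[0,0,0,0,0,6.92,0.06],[0,0,0,0,0,6.92,0.06],[0,0,0,0,0,0,0.06]]' >/dev/null
python3 g.py -214 -158 28 90
```

```text
t 8.9 frame [-212.2 -158.1] z 109.6 rot [ 1.7992e+02 -1.0000e-02  8.9750e+01] F [ 0.3 -0.5] -0.4 gap 60.0
shift mm 0.1 -1.8 81.6 turn z -0.25
```

```bash
H="python3 -m handwheel"
$H '[[0,-0.002,0.03,0,0,-0.3,0.06],[0,0,0.03,0,0,0,0.06],[0,0,0.021,0,0,0,0.06],[0.008,0,0,0,0,0,0.06],[0.006,0,0,0,0,0,0.06],[0.006,0,0,0,0,0,0.06],[0.006,0,0,0,0,0,0.06],[0.006,0,0,0,0,0,0.06]]' >/dev/null; python3 g.py
$H '[[0.006,0,0,0,0,0,0.06],[0.005,0,0,0,0,0,0.06],[0.003,0,0,0,0,0,0.06],[0,0,0,0,0,0,0.06]]' >/dev/null
python3 g.py
$H '[[-0.015,0,0,0,0,0,0.06],[0,0,-0.04,0,0,0,0.06],[0,0,-0.04,0,0,0,0.06],[0.024,-0.025,0,0,0,0,0.06],[0.024,-0.025,0,0,0,0,0.06],[0.024,-0.025,0,0,0,0,0.06],[0,0,0,0,0,-6.92,0.06],[0,0,0,0,0,-6.92,0.06]]' >/dev/null
$H '[[0,0,0,0,0,-6.92,0.06],[0,0,0,0,0,-6.92,0.06],[0,0,0,0,0,-6.92,0.06],[0,0,0,0,0,-6.92,0.06],[0,0,0,0,0,-6.92,0.06],[0,0,0,0,0,-6.92,0.06],[0,0,0,0,0,-6.92,0.06],[0,0,0,0,0,-6.92,0.06]]' >/dev/null
$H '[[0,0,0,0,0,-6.92,0.06],[0,0,0,0,0,-6.92,0.06],[0,0,0,0,0,-6.92,0.06],[0,0,0,0,0,0,0.06]]' >/dev/null
python3 g.py -288 -55 28 180
python3 - <<'E'
from m import *; from g import w2f
im,_=r.snapshot('side'); cv2.imwrite('pics/s1.png',im)
E
```

```text
t 9.57 frame [-213.4 -125.5] z 30.3 rot [1.798e+02 1.000e-02 9.045e+01] F [ 0.3 -3.2] 1.8 gap 59.9
t 9.9 frame [-214.9 -111.3] z 28.6 rot [ 1.7997e+02 -3.0000e-02  9.0430e+01] F [-0.4  0.8] -0.2 gap 59.6
t 11.57 frame [-290.9  -55.6] z 108.0 rot [ 1.7998e+02 -4.0000e-02 -1.7931e+02] F [0.2 0.3] 0.2 gap 59.7
shift mm -2.9 0.5 80.0 turn z 0.69
t 11.57 frame [-290.9  -55.6] z 108.0 rot [ 1.7998e+02 -4.0000e-02 -1.7931e+02] F [0.2 0.3] 0.2 gap 59.7
```

View pics/s1.png

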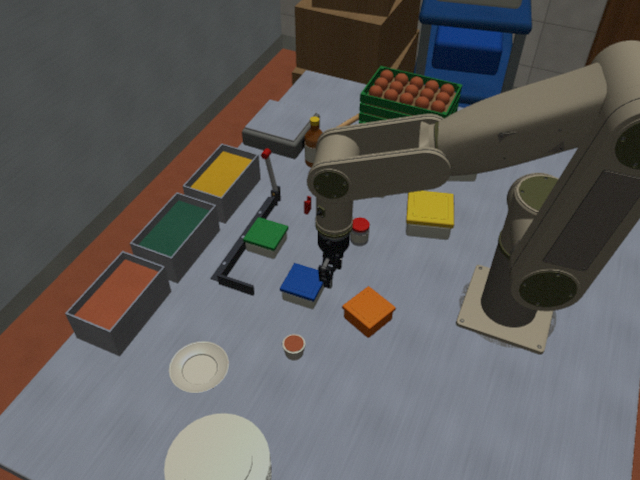

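Side view: green (267,234) rests against the rail. Blue (304,282) is square and in line with the end-stop slot. The gripper is behind blue. I'll check blue's left edge before pushing.

```bash
python3 - <<'E'
from m import *; from g import w2f
im=cv2.imread('pics/s1.png')
for c,b in (('blue',(270,255,330,305)),('green',(235,210,300,255))):
    rc,_=lid(im,c,b,'side'); print(c,w2f(rc[0]).round(1),rc[1],rc[2]-1.8,(cv2.boxPoints(rc)-np.float32([711,229])).round(0).tolist())
E
H="python3 -m handwheel"
$H '[[-0.003,0,0.03,0,0,0.7,0.06],[0,0,0.03,0,0,0,0.06],[0,0,0.02,0,0,0,0.06]]' >/dev/null; python3 g.py
```

```text
t 11.62 frame [-290.8  -55.6] z 108.1 rot [ 1.7998e+02 -3.0000e-02 -1.7977e+02] F [-0.2 -0.4] -0.3 gap 59.6
blue [-213.8  -53.7] (95.4818115234375, 96.4076919555664) 0.4743017673492431 [[-262.0, -14.0], [-258.0, -110.0], [-162.0, -107.0], [-166.0, -10.0]]
green [ -46.2 -174.9] (97.0111312866211, 97.41986083984375) -0.24319200515747075 [[-91.0, -129.0], [-88.0, -226.0], [9.0, -224.0], [6.0, -126.0]]
t 11.87 frame [-288.3  -55.8] z 26.3 rot [ 1.8000e+02 -6.0000e-02 -1.8067e+02] F [-0.7 -0.3] -0.1 gap 60.2
```

```bash
H="python3 -m handwheel"
$H '[[-0.006,0,0,0,0,-0.6,0.06],[-0.01,0,0,0,0,0,0.06],[-0.012,0,0,0,0,0,0.06],[-0.012,0,0,0,0,0,0.06],[-0.012,0,0,0,0,0,0.06],[-0.012,0,0,0,0,0,0.06],[-0.012,0,0,0,0,0,0.06],[-0.012,0,0,0,0,0,0.06]]' >/dev/null; python3 g.py
$H '[[-0.012,0,0,0,0,0,0.06],[-0.012,0,0,0,0,0,0.06],[-0.012,0,0,0,0,0,0.06],[-0.012,0,0,0,0,0,0.06],[-0.012,0,0,0,0,0,0.06],[-0.01,0,0,0,0,0,0.06],[-0.008,0,0,0,0,0,0.06],[0,0,0,0,0,0,0.06]]' >/dev/null; python3 g.py -107 -55 28 180
```

```text
t 12.53 frame [-198.5  -55.2] z 29.3 rot [ 1.7999e+02 -1.0000e-02 -1.7993e+02] F [-2.4 -0.2] 0.9 gap 60.0
t 13.2 frame [-119.3  -55. ] z 29.7 rot [ 1.7998e+02  1.4000e-01 -1.7987e+02] F [0.  1.4] -0.2 gap 60.2
shift mm -12.3 -0.0 1.7 turn z 0.13
```

```bash
H="python3 -m handwheel"
$H '[[-0.005,0,0,0,0,0,0.06],[-0.003,0,0,0,0,0,0.06],[-0.002,0,0,0,0,0,0.06],[-0.002,0,0,0,0,0,0.06],[-0.001,0,0,0,0,0,0.06],[0,0,0,0,0,0,0.06]]' >/dev/null; python3 g.py
$H '[[-0.001,0,0,0,0,0,0.06],[-0.001,0,0,0,0,0,0.06],[0,0,0,0,0,0,0.06]]' >/dev/null; python3 g.py
```

```text
t 13.7 frame [-108.5  -54.9] z 28.3 rot [ 180.      0.   -179.76] F [-1.5  0.5] 0.7 gap 59.6
t 13.95 frame [-106.5  -55. ] z 28.2 rot [-180.     -0.   -179.76] F [-1.1 -0.2] 0.2 gap 60.3
```

```bash
H="python3 -m handwheel"
$H '[[-0.001,0,0,0,0,0,0.06],[-0.001,0,0,0,0,0,0.06],[0,0,0,0,0,0,0.06]]' >/dev/null; python3 g.py
$H '[[-0.001,0,0,0,0,0,0.06],[-0.001,0,0,0,0,0,0.06],[0,0,0,0,0,0,0.06]]' >/dev/null; python3 g.py
```

```text
t 14.2 frame [-106.1  -54.9] z 27.9 rot [-179.99   -0.22 -179.76] F [-10.7  -0.2] 5.6 gap 60.0
t 14.45 frame [-106.  -55.] z 27.3 rot [-179.96   -0.46 -179.77] F [-19.3   0.5] 10.9 gap 60.0
```

```bash
H="python3 -m handwheel"
$H '[[0.008,0,0,0,0,0,0.06],[0.01,0,0,0,0,0,0.06],[0,0,-0.04,0,0,0,0.06],[0,0,-0.04,0,0,0,0.06],[-0.011,-0.0325,0,0,0,0,0.06],[-0.011,-0.0325,0,0,0,0,0.06],[-0.011,-0.0325,0,0,0,0,0.06],[-0.011,-0.0325,0,0,0,0,0.06]]' >/dev/null
$H '[[-0.011,-0.0325,0,0,0,0,0.06],[-0.011,-0.0325,0,0,0,0,0.06],[0,0,0,0,0,6.92,0.06],[0,0,0,0,0,6.92,0.06],[0,0,0,0,0,6.92,0.06],[0,0,0,0,0,6.92,0.06],[0,0,0,0,0,6.92,0.06]]' >/dev/null
$H '[[0,0,0,0,0,6.92,0.06],[0,0,0,0,0,6.92,0.06],[0,0,0,0,0,6.92,0.06],[0,0,0,0,0,6.92,0.06],[0,0,0,0,0,6.92,0.06],[0,0,0,0,0,6.92,0.06],[0,0,0,0,0,6.92,0.06],[0,0,0,0,0,6.92,0.06]]' >/dev/null
$H '[[0,0,0,0,0,0,0.06]]' >/dev/null
python3 g.py -58 -250 28 90
```

```text
t 16.45 frame [ -53.2 -249.9] z 108.5 rot [1.7993e+02 2.0000e-02 8.9940e+01] F [-0.8 -1.1] 0.9 gap 60.2
shift mm -0.1 -4.8 80.5 turn z -0.06
```

```bash
H="python3 -m handwheel"
$H '[[0,-0.005,0.03,0,0,0,0.06],[0,0,0.03,0,0,0,0.06],[0,0,0.02,0,0,0,0.06],[0.007,0,0,0,0,0,0.06],[0.007,0,0,0,0,0,0.06],[0.006,0,0,0,0,0,0.06],[0.006,0,0,0,0,0,0.06],[0.005,0,0,0,0,0,0.06]]' >/dev/null; python3 g.py
$H '[[0.004,0,0,0,0,0,0.06],[0.004,0,0,0,0,0,0.06],[0.003,0,0,0,0,0,0.06],[0.002,0,0,0,0,0,0.06],[0,0,0,0,0,0,0.06]]' >/dev/null; python3 g.py
$H '[[0.001,0,0,0,0,0,0.06],[0.001,0,0,0,0,0,0.06],[0,0,0,0,0,0,0.06]]' >/dev/null; python3 g.py
$H '[[0.001,0,0,0,0,0,0.06],[0,0,0,0,0,0,0.06]]' >/dev/null; python3 g.py
```

```text
t 17.12 frame [ -57.2 -218.2] z 30.7 rot [1.7979e+02 4.0000e-02 9.0350e+01] F [ 0.3 -3. ] 1.8 gap 60.4
t 17.53 frame [ -58.5 -205.6] z 28.8 rot [1.7995e+02 1.0000e-02 9.0290e+01] F [ 0.3 -2.1] 1.5 gap 59.9
t 17.78 frame [ -58.6 -204.4] z 28.6 rot [1.7997e+02 4.0000e-02 9.0260e+01] F [-0.6 -4.2] 3.6 gap 60.2
t 17.95 frame [ -58.7 -203.5] z 28.6 rot [1.7998e+02 4.0000e-02 9.0260e+01] F [ 0.5 -4.4] 3.9 gap 60.1
```

```bash
H="python3 -m handwheel"
$H '[[0.001,0,0,0,0,0,0.06],[0.001,0,0,0,0,0,0.06],[0,0,0,0,0,0,0.06]]' >/dev/null; python3 g.py
$H '[[0.001,0,0,0,0,0,0.06],[0.001,0,0,0,0,0,0.06],[0,0,0,0,0,0,0.06]]' >/dev/null; python3 g.py
```

```text
t 18.2 frame [ -58.7 -202.7] z 28.6 rot [1.7998e+02 1.4000e-01 9.0240e+01] F [ -0.1 -10.7] 3.3 gap 59.8
t 18.45 frame [ -58.9 -202.6] z 28.6 rot [-179.99    0.27   90.2 ] F [ -2.1 -18.3] 4.5 gap 60.0
```

```bash
H="python3 -m handwheel"
python3 - <<'E'
from h import *
from g import w2f
p=cloud('top',np.load('top0.npy'))[280:355,360:430].reshape(-1,3); q=p[(p[:,2]>40)&(p[:,2]<150)]; print(np.percentile(q[:,2],95)); f=(q[:,:2]-[711,229])
f=np.array([w2f(a) for a in q]); print('fx max',f[:,0].max(),'fy',f[:,1].min(),f[:,1].max())
E
$H '[[-0.008,0,0,0,0,0,0.06],[-0.012,0,0,0,0,0,0.06],[0,0,-0.04,0,0,0,0.06],[0,0,-0.04,0,0,0,0.06],[-0.0298,-0.0266,0,0,0,0,0.06],[-0.0298,-0.0266,0,0,0,0,0.06],[-0.0298,-0.0266,0,0,0,0,0.06],[-0.0298,-0.0266,0,0,0,0,0.06]]' >/dev/null
$H '[[-0.0298,-0.0266,0,0,0,0,0.06],[-0.0298,-0.0266,0,0,0,0,0.06],[-0.0298,-0.0266,0,0,0,0,0.06],[-0.0298,-0.0266,0,0,0,0,0.06],[-0.0298,-0.0266,0,0,0,0,0.06],[-0.0298,-0.0266,0,0,0,0,0.06],[0,0,0,0,0,-6.92,0.06],[0,0,0,0,0,-6.92,0.06]]' >/dev/null
$H '[[0,0,0,0,0,-6.92,0.06],[0,0,0,0,0,-6.92,0.06],[0,0,0,0,0,-6.92,0.06],[0,0,0,0,0,-6.92,0.06],[0,0,0,0,0,-6.92,0.06],[0,0,0,0,0,-6.92,0.06],[0,0,0,0,0,-6.92,0.06],[0,0,0,0,0,-6.92,0.06]]' >/dev/null
$H '[[0,0,0,0,0,-6.92,0.06],[0,0,0,0,0,-6.92,0.06],[0,0,0,0,0,-6.92,0.06],[0,0,0,0,0,0,0.06]]' >/dev/null
python3 g.py -316 -518 28 180
python3 - <<'E'
from m import *; from g import w2f
im,_=r.snapshot('top'); cv2.imwrite('pics/t2.png',im)
for c,b in (('blue',(220,140,275,200)),('green',(250,140,310,200)),('yellow',(395,210,455,270))):
    rc,_=lid(im,c,b); print(c,w2f(rc[0]).round(1),rc[1],rc[2]-1.8)
E
```

```text
t 18.45 frame [ -58.9 -202.6] z 28.6 rot [-179.99    0.27   90.2 ] F [ -2.1 -18.3] 4.5 gap 60.0
75.72525258982215
fx max -367.0575596253898 fy -507.87779970422775 -351.47990423605216
t 20.78 frame [-323.6 -517.8] z 107.9 rot [ 1.7994e+02 -1.0000e-02 -1.7941e+02] F [ 0.3 -0.2] 0.1 gap 59.8
shift mm -7.6 -0.3 79.9 turn z 0.59
t 20.78 frame [-323.6 -517.8] z 107.9 rot [ 1.7994e+02 -1.0000e-02 -1.7941e+02] F [ 0.3 -0.2] 0.1 gap 59.8
blue [-48.  -48.8] (95.15008544921875, 94.14922332763672) -0.9921684741973877
green [ -49.8 -144.4] (95.2011947631836, 91.77885437011719) -1.036183524131775
yellow [-241.1 -517.6] (92.72608947753906, 95.11475372314453) 12.596915435791015
```

View pics/t2.png

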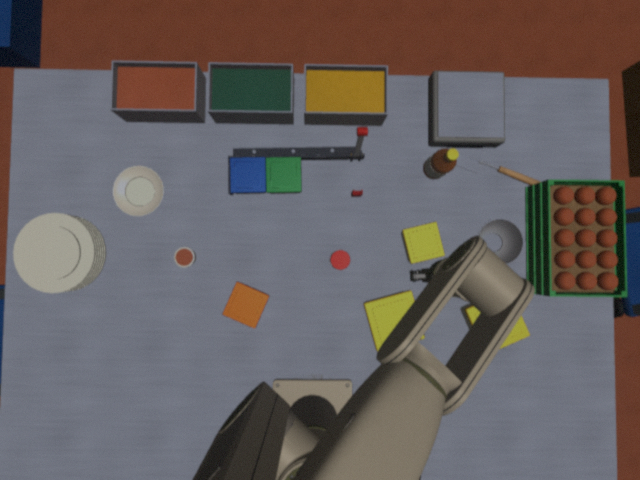

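Blue (248,174) and green (283,174) sit flush in the corner. The small yellow tub is at (423,242), with the gripper behind it. Now I push yellow away from the robot.

```bash
H="python3 -m handwheel"
$H '[[-0.0075,0,0.03,0,0,0.5,0.06],[0,0,0.03,0,0,0,0.06],[0,0,0.018,0,0,0,0.06],[-0.008,0,0,0,0,0,0.06],[-0.008,0,0,0,0,0,0.06],[-0.008,0,0,0,0,0,0.06],[-0.008,0,0,0,0,0,0.06],[-0.008,0,0,0,0,0,0.06]]' >/dev/null; python3 g.py
$H '[[-0.008,0,0,0,0,0,0.06],[-0.008,0,0,0,0,0,0.06],[-0.008,0,0,0,0,0,0.06],[-0.007,0,0,0,0,0,0.06],[-0.006,0,0,0,0,0,0.06],[0,0,0,0,0,0,0.06]]' >/dev/null; python3 g.py
$H '[[0.02,0,0,0,0,0,0.06],[0,0,-0.04,0,0,0,0.06],[0,0,-0.04,0,0,0,0.06],[-0.02,-0.021,0,0,0,0,0.06],[-0.02,-0.021,0,0,0,0,0.06],[-0.02,-0.021,0,0,0,0,0.06],[-0.018,-0.021,0,0,0,0,0.06],[0,0,0,0,0,0,0.06]]' >/dev/null; python3 g.py
python3 - <<'E'
from m import *; from g import w2f
im,_=r.snapshot('top'); cv2.imwrite('pics/t3.png',im)
rc,_=lid(im,'yellow',(390,190,460,265)); print(w2f(rc[0]).round(1),rc[1],rc[2]-1.8)
im,_=r.snapshot('side'); cv2.imwrite('pics/s3.png',im)
E
```

```text
t 21.5 frame [-273.8 -519.1] z 32.1 rot [-1.7989e+02  1.2000e-01 -1.8028e+02] F [-2.9  0.5] 1.3 gap 59.8
t 22.0 frame [-237.4 -518.4] z 30.5 rot [-1.7998e+02  7.0000e-02 -1.8023e+02] F [-0.2 -0.2] 0.3 gap 60.3
t 22.67 frame [-179.3 -605.7] z 109.5 rot [-1.7993e+02  8.0000e-02 -1.8031e+02] F [ 0.6 -1. ] -0.5 gap 60.1
t 22.67 frame [-179.3 -605.7] z 109.5 rot [-1.7993e+02  8.0000e-02 -1.8031e+02] F [ 0.6 -1. ] -0.5 gap 60.1
[-178.3 -525.6] (92.31153106689453, 97.59398651123047) -1.1606951832771302
```

```bash
H="python3 -m handwheel"
$H '[[0,0,0,0,0,6.92,0.06],[0,0,0,0,0,6.92,0.06],[0,0,0,0,0,6.92,0.06],[0,0,0,0,0,6.92,0.06],[0,0,0,0,0,6.92,0.06],[0,0,0,0,0,6.92,0.06],[0,0,0,0,0,6.92,0.06],[0,0,0,0,0,6.92,0.06]]' >/dev/null
$H '[[0,0,0,0,0,6.92,0.06],[0,0,0,0,0,6.92,0.06],[0,0,0,0,0,6.92,0.06],[0,0,0,0,0,6.92,0.06],[0,0,0,0,0,6.5,0.06],[0,0,0,0,0,0,0.06],[0,0,0,0,0,0,0.06]]' >/dev/null
python3 g.py -182 -604 28 90
$H '[[0,0,0.03,0,0,0,0.06],[0,0,0.03,0,0,0,0.06],[0,0,0.02,0,0,0,0.06],[0,0,0,0,0,0,0.06]]' >/dev/null
python3 g.py -182 -309 28 90
```

```text
t 24.02 frame [-181.6 -602. ] z 110.4 rot [-1.800e+02 -1.000e-02  9.042e+01] F [-0.1  0.2] -0.2 gap 60.0
shift mm -2.0 -0.4 82.4 turn z 0.42
t 24.35 frame [-184.7 -599.5] z 24.3 rot [-179.6    -0.36   90.43] F [-0.   0.1] -0.9 gap 60.3
shift mm 290.5 4.8 -3.7 turn z 0.43
```

```bash
H="python3 -m handwheel"
$H '[[0.006,0.002,-0.003,0,0,0.4,0.06],[0.01,0,0,0,0,0,0.06],[0.012,0,0,0,0,0,0.06],[0.012,0,0,0,0,0,0.06],[0.012,0,0,0,0,0,0.06],[0.012,0,0,0,0,0,0.06],[0.012,0,0,0,0,0,0.06],[0.012,0,0,0,0,0,0.06]]' >/dev/null; python3 g.py
$H '[[0.012,0,0,0,0,0,0.06],[0.012,0,0,0,0,0,0.06],[0.012,0,0,0,0,0,0.06],[0.012,0,0,0,0,0,0.06],[0.012,0,0,0,0,0,0.06],[0.008,0,0,0,0,0,0.06],[0.004,0,0,0,0,0,0.06],[0,0,0,0,0,0,0.06]]' >/dev/null; python3 g.py -182 -309 28 90
python3 - <<'E'
from m import *; from g import w2f
im,_=r.snapshot('top'); cv2.imwrite('pics/t4.png',im); s,_=r.snapshot('side')
for n,i,b in (('top',im,(330,180,440,265)),('side',s,(300,150,410,240))):
    try: rc,_=lid(i,'yellow',b,n); print(n,w2f(rc[0]).round(1),rc[1],rc[2]-1.8)
    except Exception as e: print(e)
cv2.imwrite('pics/t4.png',np.hstack([im[110:290,220:470],s[130:310,220:470]]))
E
```

```text
t 25.02 frame [-178.8 -513.3] z 33.7 rot [1.7997e+02 2.0000e-02 8.9830e+01] F [-0.4 -2.9] 1.1 gap 60.2
t 25.68 frame [-179.  -441.2] z 32.9 rot [-1.7995e+02 -6.0000e-02  8.9860e+01] F [-0.2  0.2] 0.4 gap 60.1
shift mm 132.2 -3.3 4.9 turn z -0.14
t 25.68 frame [-179.  -441.2] z 32.9 rot [-1.7995e+02 -6.0000e-02  8.9860e+01] F [-0.2  0.2] 0.4 gap 60.1
top [-180.6 -378.9] (92.43802642822266, 86.6791000366211) -1.5331809997558594
side [-179.6 -384.7] (96.54723358154297, 99.13709259033203) -0.13460724353790288
```

View pics/t4.png

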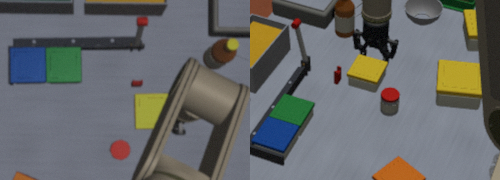

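In both halves of the picture, yellow (left panel 150,110; right panel 367,70) is square and centred between the catch and the tin. I continue the push.

```bash
H="python3 -m handwheel"
$H '[[0.008,0,0,0,0,0,0.06],[0.012,0,0.003,0,0,0,0.06],[0.012,0,0,0,0,0,0.06],[0.012,0,0,0,0,0,0.06],[0.012,0,0,0,0,0,0.06],[0.012,0,0,0,0,0,0.06],[0.012,0,0,0,0,0,0.06],[0.012,0,0,0,0,0,0.06]]' >/dev/null; python3 g.py
$H '[[0.012,0,0,0,0,0,0.06],[0.012,0,0,0,0,0,0.06],[0.01,0,0,0,0,0,0.06],[0.008,0,0,0,0,0,0.06],[0.004,0,0,0,0,0,0.06],[0,0,0,0,0,0,0.06]]' >/dev/null; python3 g.py -182 -309 28 90
python3 - <<'E'
from m import *; from g import w2f
im,_=r.snapshot('side'); rc,_=lid(im,'yellow',(270,150,385,290),'side'); print(w2f(rc[0]).round(1),rc[1],rc[2]-1.8)
E
```

```text
t 26.45 frame [-178.6 -349. ] z 30.1 rot [-1.7998e+02 -1.0000e-02  8.9830e+01] F [ 1. -1.] -0.9 gap 60.3
t 26.95 frame [-178.2 -303.6] z 30.3 rot [-1.800e+02 -2.000e-02  8.986e+01] F [-1.3  0.4] 0.7 gap 60.1
shift mm -5.4 -3.8 2.3 turn z -0.14
t 26.95 frame [-178.2 -303.6] z 30.3 rot [-1.800e+02 -2.000e-02  8.986e+01] F [-1.3  0.4] 0.7 gap 60.1
[-178.7 -246.8] (95.977294921875, 98.82923126220703) -0.11607806682586674
```

```bash
H="python3 -m handwheel"
$H '[[-0.016,0,0,0,0,0,0.06],[0,0,-0.04,0,0,0,0.06],[0,0,-0.04,0,0,0,0.04],[0.028,-0.022,0,0,0,0,0.04],[0.028,-0.022,0,0,0,0,0.04],[0.029,-0.021,0,0,0,0,0.04],[0,0,0,0,0,-6.92,0.04],[0,0,0,0,0,-6.92,0.04]]' >/dev/null
$H '[[0,0,0,0,0,-6.92,0.04],[0,0,0,0,0,-6.92,0.04],[0,0,0,0,0,-6.92,0.04],[0,0,0,0,0,-6.92,0.04],[0,0,0,0,0,-6.92,0.04],[0,0,0,0,0,-6.92,0.04],[0,0,0,0,0,-6.92,0.04],[0,0,0,0,0,-6.92,0.04]]' >/dev/null
$H '[[0,0,0,0,0,-6.92,0.04],[0,0,0,0,0,-6.92,0.04],[0,0,0,0,0,-6.92,0.04],[0,0,0,0,0,0,0.04],[0,0,0,0,0,0,0.04]]' >/dev/null
python3 g.py -243 -235 29 180
```

```text
t 28.75 frame [-242.9 -235.8] z 110.4 rot [ 1.8000e+02  1.0000e-02 -1.8049e+02] F [0.4 0.2] 0.2 gap 39.8
shift mm 0.1 0.8 81.4 turn z -0.49
```

```bash
H="python3 -m handwheel"
$H '[[0,0,0.03,0,0,-0.5,0.04],[0,0,0.025,0,0,0,0.04],[0,0,0.02,0,0,0,0.04],[0,0,0.004,0,0,0,0.04],[-0.006,0,0,0,0,0,0.04],[-0.008,0,0,0,0,0,0.04],[-0.01,0,0,0,0,0,0.04],[-0.01,0,0,0,0,0,0.04]]' >/dev/null; python3 g.py
$H '[[-0.01,0,0,0,0,0,0.04],[-0.01,0,0,0,0,0,0.04],[-0.01,0,0,0,0,0,0.04],[-0.008,0,0,0,0,0,0.04],[-0.004,0,0,0,0,0,0.04],[0,0,0,0,0,0,0.04]]' >/dev/null; python3 g.py -107 -235 29 180
python3 - <<'E'
from m import *; from g import w2f
im,_=r.snapshot('side'); cv2.imwrite('pics/s5.png',im); rc,_=lid(im,'yellow',(250,150,340,290),'side'); print(w2f(rc[0]).round(1),rc[1],rc[2]-1.8)
E
```

```text
t 29.42 frame [-206.9 -235.5] z 33.1 rot [-1.7998e+02  1.3000e-01 -1.7982e+02] F [-1.7 -0.1] -0.9 gap 39.8
t 29.92 frame [-164.9 -235.2] z 32.7 rot [-1.7998e+02  1.6000e-01 -1.7976e+02] F [ 0.6 -0. ] 1.3 gap 40.1
shift mm -57.9 -0.0 3.7 turn z 0.24
t 29.92 frame [-164.9 -235.2] z 32.7 rot [-1.7998e+02  1.6000e-01 -1.7976e+02] F [ 0.6 -0. ] 1.3 gap 40.1
[-101.2 -245.3] (88.24718475341797, 97.05706024169922) 0.9381551265716552
```

```bash
H="python3 -m handwheel"
$H '[[-0.008,0,0,0,0,0.2,0.04],[-0.01,0,0.003,0,0,0,0.04],[-0.01,0,0,0,0,0,0.04],[-0.01,0,0,0,0,0,0.04],[-0.007,0,0,0,0,0,0.04],[-0.005,0,0,0,0,0,0.04],[-0.003,0,0,0,0,0,0.04],[0,0,0,0,0,0,0.04]]' >/dev/null; python3 g.py
$H '[[-0.002,0,0,0,0,0,0.04],[-0.001,0,0,0,0,0,0.04],[-0.001,0,0,0,0,0,0.04],[-0.001,0,0,0,0,0,0.04],[0,0,0,0,0,0,0.04]]' >/dev/null; python3 g.py
$H '[[-0.001,0,0,0,0,0,0.04],[-0.001,0,0,0,0,0,0.04],[0,0,0,0,0,0,0.04]]' >/dev/null; python3 g.py
```

```text
t 30.63 frame [-112.3 -235.2] z 30.2 rot [-1.7998e+02  1.4000e-01 -1.7996e+02] F [-1.6 -0.2] 9.3 gap 39.8
t 31.05 frame [-108.1 -235.2] z 30.2 rot [-1.7998e+02  7.0000e-02 -1.7997e+02] F [-6.   0.2] 11.9 gap 39.9
t 31.3 frame [-106.3 -235.1] z 30.2 rot [-1.7998e+02  5.0000e-02 -1.7996e+02] F [-7.  -0.1] 14.0 gap 40.1
```

```bash
H="python3 -m handwheel"
$H '[[0,0,-0.002,0,0,0,0.04],[-0.001,0,0,0,0,0,0.04],[0,0,0,0,0,0,0.04]]' >/dev/null; python3 g.py
$H '[[-0.001,0,0,0,0,0,0.04],[-0.001,0,0,0,0,0,0.04],[0,0,0,0,0,0,0.04]]' >/dev/null; python3 g.py
python3 - <<'E'
from m import *; from g import w2f
im,_=r.snapshot('side'); cv2.imwrite('pics/s6.png',im[140:340,180:440])
for c,b in (('blue',(220,240,300,290)),('green',(235,210,300,260)),('yellow',(250,190,340,250))):
    rc,_=lid(im,c,b,'side'); print(c,w2f(rc[0]).round(1),rc[1],rc[2]-1.8)
cv2.imwrite('pics/s6.png',cv2.resize(im[140:340,180:440],None,fx=2.5,fy=2.5))
E
```

```text
t 31.55 frame [-106.3 -235.1] z 30.6 rot [-1.7999e+02 -6.0000e-02 -1.7996e+02] F [-5.1  0.4] 6.1 gap 39.7
t 31.8 frame [-106.2 -235. ] z 30.6 rot [ 180.     -0.32 -179.96] F [-18.8   0.2] 15.9 gap 40.3
t 31.8 frame [-106.2 -235. ] z 30.6 rot [ 180.     -0.32 -179.96] F [-18.8   0.2] 15.9 gap 40.3
blue [-47.1 -49.6] (98.3553695678711, 97.10167694091797) 0.18193526268005367
green [ -47.8 -146.9] (96.90685272216797, 93.65437316894531) 0.351728868484497
yellow [ -41.4 -246.8] (87.9410400390625, 98.61471557617188) -0.029764342308044478
```

View pics/s6.png

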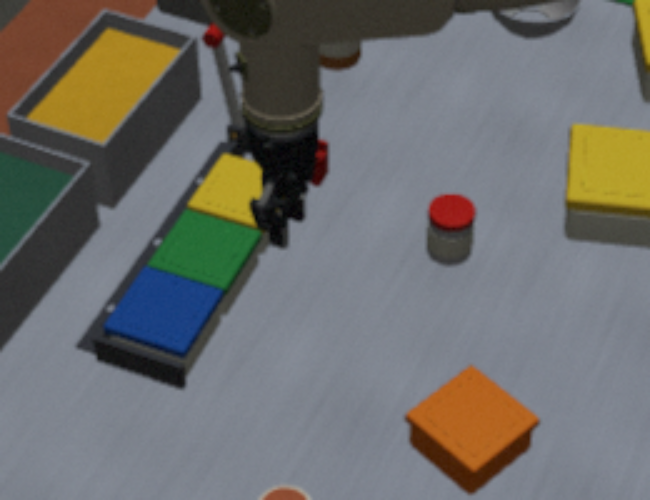

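Yellow (225,190 in the crop) now sits in the row against the rail, with a small gap to green. Next I push the row sideways to the stop.

```bash
H="python3 -m handwheel"
$H '[[0.008,0,0,0,0,0,0.04],[0.01,0,0,0,0,0,0.04],[0,0,-0.04,0,0,0,0.04],[0,0,-0.04,0,0,0,0.04],[0,0,0,0,0,6.92,0.04],[0,0,0,0,0,6.92,0.04],[0,0,0,0,0,6.92,0.04],[0,0,0,0,0,6.92,0.04]]' >/dev/null
$H '[[0,0,0,0,0,6.92,0.04],[0,0,0,0,0,6.92,0.04],[0,0,0,0,0,6.92,0.04],[0,0,0,0,0,6.92,0.04],[0,0,0,0,0,6.92,0.04],[0,0,0,0,0,6.92,0.04],[0,0,0,0,0,6.92,0.04]]' >/dev/null
$H '[[0,0,0,0,0,6.92,0.04],[0,0,0,0,0,6.92,0.04],[-0.025,0.018,0,0,0,0,0.04],[-0.025,0.018,0,0,0,0,0.04],[-0.025,0.018,0,0,0,0,0.04],[0,0,0,0,0,0,0.04],[0,0,0,0,0,0,0.04]]' >/dev/null
python3 g.py -65 -309 29 90
```

```text
t 33.68 frame [ -67.4 -311.3] z 109.8 rot [179.99  -0.    89.98] F [-0.1  0. ] 0.8 gap 39.7
shift mm 2.3 2.4 80.8 turn z -0.02
```

```bash
H="python3 -m handwheel"
$H '[[0.0015,0.002,0.015,0,0,0,0.04],[0,0,0.018,0,0,0,0.04],[0,0,0.018,0,0,0,0.04],[0,0,0.014,0,0,0,0.04],[0,0,0.01,0,0,0,0.04],[0,0,0.004,0,0,0,0.04],[0,0,0,0,0,0,0.04]]' >/dev/null; python3 g.py
$H '[[0.002,0,0,0,0,0,0.04],[0.002,0,0,0,0,0,0.04],[0.002,0,0,0,0,0,0.04],[0.002,0,0,0,0,0,0.04],[0.001,0,0,0,0,0,0.04],[0,0,0,0,0,0,0.04]]' >/dev/null; python3 g.py
$H '[[0.001,0,0,0,0,0,0.04],[0.001,0,0,0,0,0,0.04],[0,0,0,0,0,0,0.04]]' >/dev/null; python3 g.py
```

```text
t 34.27 frame [ -67.  -307.7] z 29.7 rot [-1.7986e+02 -3.0000e-02  9.0130e+01] F [0.1 0.9] 0.7 gap 40.0
t 34.77 frame [ -65.3 -299.4] z 32.1 rot [1.7992e+02 3.0000e-02 9.0110e+01] F [ 1.1 -1.5] 0.5 gap 39.8
t 35.02 frame [ -65.5 -298.7] z 31.8 rot [1.7995e+02 1.1000e-01 9.0090e+01] F [-0.4 -7. ] 1.9 gap 40.0
```

```bash
H="python3 -m handwheel"
$H '[[0.001,0,0,0,0,0,0.04],[0.001,0,0,0,0,0,0.04],[0.001,0,0,0,0,0,0.04],[0,0,0,0,0,0,0.04]]' >/dev/null; python3 g.py
$H '[[-0.002,0,0,0,0,0,0.04],[-0.006,0,0,0,0,0,0.04],[0,0,0,0,0,0,0.04],[0,0,-0.03,0,0,0,0.04],[0,0,-0.04,0,0,0,0.04],[0,-0.03,-0.03,0,0,0,0.04],[0,-0.04,0,0,0,0,0.03],[0,-0.04,0,0,0,0,0.02]]' >/dev/null
$H '[[-0.02,-0.03,0,0,0,0,0],[0,-0.04,0,0,0,0,0],[0,-0.04,0,0,0,0,0],[0,-0.04,0,0,0,0,0],[0,0,0,0,0,0,0]]' >/dev/null; python3 g.py
python3 - <<'E'
from m import *; from g import w2f
im,d=r.snapshot('top'); s,_=r.snapshot('side'); P=cloud('top',d)
for c,b,b2 in (('blue',(220,140,275,200),(220,240,300,290)),('green',(250,140,310,200),(235,210,300,260)),('yellow',(285,140,345,200),(250,185,340,250))):
    for n,i,bb in (('top',im,b),('side',s,b2)):
        try: rc,_=lid(i,c,bb,n); print(c,n,w2f(rc[0]).round(1),np.round(rc[1],1),round(rc[2]-1.8,2))
        except Exception as e: print(c,n,'none')
cv2.imwrite('pics/t7.png',np.hstack([cv2.resize(im[110:270,210:410],None,fx=2,fy=2),cv2.resize(s[140:300,200:400],None,fx=2,fy=2)]))
E
```

```text
t 35.35 frame [ -65.8 -298.5] z 31.9 rot [179.96   0.31  90.03] F [ -1.7 -18.9] 2.0 gap 40.0
t 36.43 frame [-333.3 -320.6] z 127.5 rot [-1.796e+02 -1.600e-01  9.009e+01] F [0.  0.7] -1.1 gap -0.0
t 36.43 frame [-333.3 -320.6] z 127.5 rot [-1.796e+02 -1.600e-01  9.009e+01] F [0.  0.7] -1.1 gap -0.0
blue top [-48.  -48.8] [95.2 94.1] -0.99
blue side [-47.1 -49.6] [98.4 97.1] 0.18
green top [ -49.8 -144.4] [95.2 91.8] -1.04
green side [ -47.8 -146.6] [97.3 92.5] 0.01
yellow top [ -48.8 -240.3] [95.5 94.8] -1.13
yellow side [ -47.2 -243. ] [97.9 97.4] -0.0
```

View pics/t7.png

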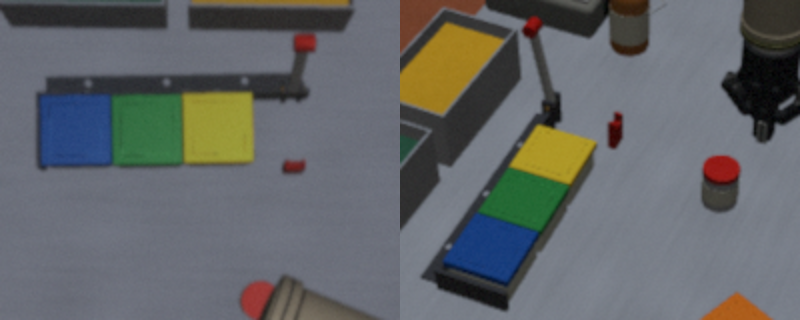

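The row is tight. In the left panel blue is at (75,128), green at (148,128) and yellow at (218,128). The right panel shows no gaps between them. A gentle final push across neighbouring pairs will make sure all three are flush with the rail.

```bash
H="python3 -m handwheel"
$H '[[0.0215,0.0335,0,0,0,-6.92,0.085],[0,0,0,0,0,0,0.085]]' >/dev/null
$H '[[0,0,0,0,0,-6.92,0.085],[0,0,0,0,0,-6.92,0.085],[0,0,0,0,0,-6.92,0.085],[0,0,0,0,0,-6.92,0.085],[0,0,0,0,0,-6.92,0.085],[0,0,0,0,0,-6.92,0.085],[0,0,0,0,0,-6.92,0.085],[0,0,0,0,0,-6.92,0.085]]' >/dev/null
$H '[[0,0,0,0,0,-6.92,0.085],[0,0,0,0,0,-6.92,0.085],[0,0,0,0,0,-6.92,0.085],[0,0,0,0,0,-6.92,0.085]]' >/dev/null
$H '[[-0.033,0.021,0,0,0,0,0.085],[-0.033,0.021,0,0,0,0,0.085],[-0.033,0.021,0,0,0,0,0.085],[-0.033,0.021,0,0,0,0,0.085],[-0.033,0.021,0,0,0,0,0.085],[0,0,0,0,0,0,0.085],[0,0,0,0,0,0,0.085]]' >/dev/null
python3 g.py -124 -192 27 180
```

```text
t 38.28 frame [-125.3 -194.2] z 129.0 rot [ 1.7997e+02 -1.1000e-01 -1.7977e+02] F [-0.8  0.3] -0.9 gap 85.1
shift mm -1.3 2.2 102.0 turn z 0.23
```

```bash
H="python3 -m handwheel"
$H '[[0,0.002,0.02,0,0,0.23,0.085],[0,0,0.025,0,0,0,0.085],[0,0,0.025,0,0,0,0.085],[0,0,0.018,0,0,0,0.085],[0,0,0.01,0,0,0,0.085],[0,0,0.002,0,0,0,0.085],[0,0,0,0,0,0,0.085]]' >/dev/null; python3 g.py
$H '[[-0.005,0,0,0,0,0,0.085],[-0.004,0,0,0,0,0,0.085],[-0.003,0,0,0,0,0,0.085],[-0.003,0,0,0,0,0,0.085],[-0.002,0,0,0,0,0,0.085],[0,0,0,0,0,0,0.085]]' >/dev/null; python3 g.py
$H '[[-0.001,0,0,0,0,0,0.085],[-0.001,0,0,0,0,0,0.085],[-0.001,0,0,0,0,0,0.085],[0,0,0,0,0,0,0.085]]' >/dev/null; python3 g.py
```

```text
t 38.87 frame [-127.3 -194.4] z 30.6 rot [ 1.8000e+02 -5.0000e-02 -1.8019e+02] F [ 0.5 -0. ] -0.0 gap 85.1
t 39.37 frame [-109.2 -194.2] z 31.2 rot [-1.8000e+02  5.0000e-02 -1.8017e+02] F [ 0.1 -1.2] 0.6 gap 85.1
t 39.7 frame [-107.6 -194.1] z 30.5 rot [ 1.8000e+02 -9.0000e-02 -1.8015e+02] F [-3.2  0.5] 2.8 gap 84.6
```

```bash
H="python3 -m handwheel"
$H '[[-0.001,0,0,0,0,0,0.085],[-0.001,0,0,0,0,0,0.085],[0,0,0,0,0,0,0.085]]' >/dev/null; python3 g.py
$H '[[-0.001,0,0,0,0,0,0.085],[-0.001,0,0,0,0,0,0.085],[0,0,0,0,0,0,0.085]]' >/dev/null; python3 g.py
$H '[[-0.001,0,0,0,0,0,0.085],[0,0,0,0,0,0,0.085]]' >/dev/null; python3 g.py
```

```text
t 39.95 frame [-106.3 -194.1] z 30.3 rot [ 1.7999e+02 -1.8000e-01 -1.8015e+02] F [-8.2  1.1] 5.5 gap 85.0
t 40.2 frame [-106.3 -194. ] z 29.8 rot [ 179.99   -0.43 -180.15] F [-17.1  -0.8] 10.9 gap 85.0
t 40.37 frame [-106.3 -194. ] z 29.5 rot [ 179.99   -0.55 -180.15] F [-21.9   0.4] 12.9 gap 85.0
```

```bash
H="python3 -m handwheel"
$H '[[0.01,0,0,0,0,0,0.085],[0.005,0.01,0,0,0,0,0.085],[0,0.025,0,0,0,0,0.085],[0,0.03,0,0,0,0,0.085],[0,0.025,0,0,0,0,0.085],[0,0.008,0,0,0,0,0.085],[0,0,0,0,0,0,0.085]]' >/dev/null; python3 g.py
$H '[[-0.003,0,0,0,0,0,0.085],[-0.003,0,0,0,0,0,0.085],[-0.003,0,0,0,0,0,0.085],[-0.002,0,0,0,0,0,0.085],[-0.002,0,0,0,0,0,0.085],[-0.001,0,0,0,0,0,0.085],[0,0,0,0,0,0,0.085]]' >/dev/null; python3 g.py
$H '[[-0.001,0,0,0,0,0,0.085],[-0.001,0,0,0,0,0,0.085],[0,0,0,0,0,0,0.085]]' >/dev/null; python3 g.py
```

```text
t 40.95 frame [-116.5  -93.5] z 31.0 rot [ 1.7997e+02  6.0000e-02 -1.8000e+02] F [ 0.2 -0.4] -0.1 gap 85.1
t 41.53 frame [-106.   -96.9] z 29.6 rot [-179.99   -0.48 -180.19] F [-16.2  -0.5] 10.1 gap 84.9
t 41.78 frame [-106.   -96.8] z 29.0 rot [-179.97   -0.72 -180.18] F [-26.5   0.4] 14.1 gap 85.2
```

All tubs are seated. Now the bar: I'll reach over it with the fingers closed.

```bash
H="python3 -m handwheel"
$H '[[0.014,0,0,0,0,0.2,0.085],[0,0,-0.03,0,0,0,0.085],[0,0,-0.036,0,0,0,0.05],[0,0,-0.036,0,0,0,0],[0,0,-0.036,0,0,0,0],[0,0,-0.036,0,0,0,0],[0,0,-0.036,0,0,0,0]]' >/dev/null
$H '[[-0.022,-0.031,0,0,0,0,0],[-0.022,-0.031,0,0,0,0,0],[-0.022,-0.031,0,0,0,0,0],[-0.022,-0.031,0,0,0,0,0],[-0.022,-0.031,0,0,0,0,0],[-0.022,-0.031,0,0,0,0,0],[-0.022,-0.031,0,0,0,0,0],[-0.022,-0.031,0,0,0,0,0]]' >/dev/null
$H '[[0,0,0,0,0,0,0],[0,0,0,0,0,0,0]]' >/dev/null
python3 g.py 58 -344 187 180
python3 - <<'E'
from m import *; from g import w2f
s,d=r.snapshot('side'); Q=cloud('side',d); hsv=cv2.cvtColor(s,cv2.COLOR_BGR2HSV)
m=((hsv[...,0]<8)|(hsv[...,0]>172))&(hsv[...,1]>130)&(hsv[...,2]>60); m[:,:250]=0;m[:,285:]=0;m[:140]=0;m[170:]=0
p=Q[m]; print(len(p),np.median(p,0),w2f(np.median(p,0)))
E
```

```text
t 43.2 frame [  59.5 -349.1] z 237.1 rot [ 179.96   -0.22 -180.62] F [-0.3  0.5] 0.4 gap 0.3
shift mm 1.6 5.1 50.1 turn z -0.62
t 43.2 frame [  59.5 -349.1] z 237.1 rot [ 179.96   -0.22 -180.62] F [-0.3  0.5] 0.4 gap 0.3
50 [ 745.02036938 -114.18366434  189.76924699] [  23.22392298 -344.08292955]
```

```bash
H="python3 -m handwheel"
$H '[[0,0.005,0.02,0,0,-0.6,0],[0,0,0.02,0,0,0,0],[0,0,0.012,0,0,0,0],[0,0,0,0,0,0,0],[0.006,0,0,0,0,0,0],[0.006,0,0,0,0,0,0],[0.008,0,0,0,0,0,0],[0.01,0,0,0,0,0,0]]' >/dev/null; python3 g.py
$H '[[0.01,0,0,0,0,0,0],[0.01,0,0,0,0,0,0],[0.01,0,0.002,0,0,0,0],[0.01,0,0.004,0,0,0,0],[0.01,0,0.004,0,0,0,0],[0.01,0,0.005,0,0,0,0],[0.008,0,0.004,0,0,0,0],[0,0,0,0,0,0,0]]' >/dev/null; python3 g.py -61 -344 153 180
```

```text
t 43.92 frame [  30.3 -339.9] z 191.2 rot [-179.97    0.18 -179.73] F [1.5 0.2] 0.7 gap 0.3
t 44.58 frame [ -39.3 -340.3] z 170.8 rot [-1.7999e+02  1.0000e-02 -1.7976e+02] F [-0.2 -0.2] -0.8 gap 0.0
shift mm 21.7 -3.6 17.8 turn z 0.24
```

```bash
H="python3 -m handwheel"
$H '[[0.008,-0.002,0.006,0,0,0.2,0],[0.009,0,0.007,0,0,0,0],[0.009,0,0.007,0,0,0,0],[0,0,0,0,0,0,0],[-0.006,0,0,0,0,0,0],[-0.006,0,-0.02,0,0,0,0],[0,0,-0.03,0,0,0,0],[0,0,0,0,0,0,0]]' ; python3 g.py
python3 - <<'E'
from m import *; from g import w2f
for n in ('side','top'):
    s,d=r.snapshot(n); Q=cloud(n,d); hsv=cv2.cvtColor(s,cv2.COLOR_BGR2HSV)
    m=((hsv[...,0]<8)|(hsv[...,0]>172))&(hsv[...,1]>130)&(hsv[...,2]>60)
    F=(Q[...,:2]-[711,229])@np.array([[np.cos(.0314),-np.sin(.0314)],[np.sin(.0314),np.cos(.0314)]])
    m&=(abs(F[...,1]+344)<30)&(abs(F[...,0]+60)<100)&(Q[...,2]>70)
    print(n,m.sum(),np.median(F[m],0) if m.any() else '',np.median(Q[m],0) if m.any() else '')
E
```

```text
time: 45.25
tool_pos: [673.9, -115.6, 208.2]
tcp_rot: [-179.8, 0.6, -178.1]
ft_force: [1.0, -0.7, 1.6]
finger_gap: -0.4
grip_force: 0.0
t 45.25 frame [ -47.9 -343.3] z 208.2 rot [-179.84    0.61 -179.94] F [ 1.  -0.8] 1.6 gap -0.4
t 45.25 frame [ -47.9 -343.3] z 208.2 rot [-179.84    0.61 -179.94] F [ 1.  -0.8] 1.6 gap -0.4
side 44 [ -95.51096175 -341.11370888] [ 626.36562816 -115.04264361  152.08079001]
top 72 [ -93.97486363 -343.14389617] [ 627.68205748 -117.02955522  150.33825678]
```

```bash
H="python3 -m handwheel"
$H '[[0.025,0,0,0,0,0,0],[0.025,0,0,0,0,0,0],[0,0,0.012,0,0,0,0],[0.003,0,0.01,0,0,0,0],[0.004,0,0.01,0,0,0,0],[0.005,0,0.01,0,0,0,0],[0.006,0,0.01,0,0,0,0],[0,0,0,0,0,0,0]]'|grep force ; python3 g.py
$H '[[0.004,0,0.01,0,0,0,0],[0.004,0,0.01,0,0,0,0],[0.003,0,0.01,0,0,0,0],[0.003,0,0.01,0,0,0,0],[0.002,0,0.01,0,0,0,0],[0.001,0,0.01,0,0,0,0],[0,0,0,0,0,0,0]]' |grep force; python3 g.py -132 -344 75 180
```

```text
ft_force: [-26.4, -0.7, 15.4]
grip_force: 15.1
t 46.02 frame [-126.2 -342.6] z 144.4 rot [ 179.91   -0.82 -179.98] F [-26.4   0.1] 15.4 gap -0.1
ft_force: [-41.2, -6.1, 4.1]
grip_force: 20.1
t 46.6 frame [-150.3 -342.2] z 78.2 rot [ 179.79   -1.72 -179.99] F [-41.3  -4.8] 4.1 gap 0.2
shift mm -18.3 -1.8 3.2 turn z 0.01
```

```bash
H="python3 -m handwheel"
$H '[[0.012,0,0,0,0,0,0],[0.012,0,0,0,0,0,0],[0,0,-0.02,0,0,0,0],[0,0,-0.03,0,0,0,0],[0,0,-0.03,0,0,0,0],[0,0,-0.03,0,0,0,0],[0,0,0,0,0,0,0],[0,0,0,0,0,0,0]]'|grep force ; python3 g.py
python3 - <<'E'
from m import *; from g import w2f
for n in ('side','top'):
    s,d=r.snapshot(n); Q=cloud(n,d); hsv=cv2.cvtColor(s,cv2.COLOR_BGR2HSV)
    if n=='side': cv2.imwrite('pics/s8.png',cv2.resize(s[130:300,200:420],None,fx=2.5,fy=2.5))
    m=((hsv[...,0]<8)|(hsv[...,0]>172))&(hsv[...,1]>130)&(hsv[...,2]>60)
    F=(Q[...,:2]-[711,229])@np.array([[np.cos(.0314),-np.sin(.0314)],[np.sin(.0314),np.cos(.0314)]])
    m&=(abs(F[...,1]+344)<30)&(abs(F[...,0]+60)<100)
    p=np.c_[F[m],Q[m][:,2]]; print(n,m.sum()); 
    for lo,hi in((-160,-112),(-112,-85)): k=(p[:,0]>lo)&(p[:,0]<hi); print(k.sum(),np.median(p[k],0) if k.any() else '',p[k][:,2].max() if k.any() else '')
    for c,b in (('blue',(220,140,275,200)),('green',(250,140,310,200)),('yellow',(285,140,345,200))):
        if n=='top':
            try: rc,_=lid(s,c,b); print(c,w2f(rc[0]).round(1),np.round(rc[1],1),round(rc[2]-1.8,2))
            except Exception as e: print(c,'none')
E
```

```text
ft_force: [-0.3, -0.4, -0.8]
grip_force: 0.0
t 47.27 frame [-159.4 -343.2] z 199.7 rot [-179.92    0.24 -179.95] F [-0.3 -0.4] -0.8 gap 0.0
t 47.27 frame [-159.4 -343.2] z 199.7 rot [-179.92    0.24 -179.95] F [-0.3 -0.4] -0.8 gap 0.0
side 70
47 [-133.98065788 -339.50318229   69.80197472] 79.09039906304493
23 [-103.49718351 -337.29644979   42.21768508] 60.30560625185501
top 0
0  
0  
blue [-48.  -48.8] [95.1 94.1] -0.99
green [ -47.1 -144.4] [95.3 91.8] -1.03
yellow [ -48.8 -240.3] [95.5 94.9] -1.13
```

View pics/s8.png

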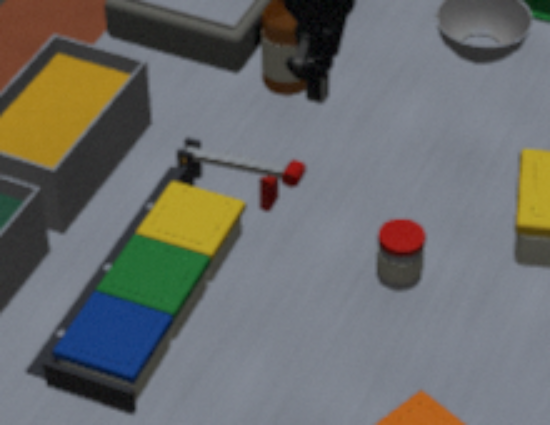

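The bar is now nearly down. The tip, at (294,172) in the crop, is about 20 mm above its rest height. I press it home from directly above.

```bash
H="python3 -m handwheel"
$H '[[-0.015,0,0,0,0,0,0],[-0.016,0,0,0,0,0,0],[0,0,0.03,0,0,0,0],[0,0,0.03,0,0,0,0],[0,0,0.02,0,0,0,0],[0,0,0,0,0,0,0],[0,0,0,0,0,0,0]]'|grep force ; python3 g.py
$H '[[0,0,0.006,0,0,0,0],[0,0,0.006,0,0,0,0],[0,0,0.006,0,0,0,0],[0,0,0.006,0,0,0,0],[0,0,0.003,0,0,0,0],[0,0,0,0,0,0,0]]' >/dev/null; python3 g.py
```

```text
ft_force: [0.8, -1.0, 0.8]
grip_force: 0.0
t 47.95 frame [-132.4 -342. ] z 114.5 rot [ 179.89   -0.35 -179.96] F [ 0.8 -1. ] 0.8 gap -0.3
t 48.45 frame [-130.8 -342.6] z 89.8 rot [ 1.7998e+02 -7.0000e-02 -1.7997e+02] F [-0.3  0.1] 0.4 gap 0.0
```

```bash
H="python3 -m handwheel"
$H '[[0,0,0.004,0,0,0,0],[0,0,0.004,0,0,0,0],[0,0,0.003,0,0,0,0],[0,0,0.002,0,0,0,0],[0,0,0,0,0,0,0]]' >/dev/null; python3 g.py
$H '[[0,0,0.002,0,0,0,0],[0,0,0.002,0,0,0,0],[0,0,0,0,0,0,0]]' >/dev/null; python3 g.py
$H '[[0,0,0.002,0,0,0,0],[0,0,0.001,0,0,0,0],[0,0,0,0,0,0,0]]' >/dev/null; python3 g.py
```

```text
t 48.87 frame [-130.6 -342.6] z 77.0 rot [ 1.7998e+02 -5.0000e-02 -1.7997e+02] F [-1.1  1.3] 0.0 gap 0.0
t 49.12 frame [-129.9 -342.9] z 74.8 rot [-1.7999e+02  3.0000e-02 -1.7996e+02] F [-3.   1.1] 6.9 gap -0.3
t 49.37 frame [-129.7 -343. ] z 74.3 rot [-1.7997e+02  4.0000e-02 -1.7996e+02] F [-13.    4.9] 26.0 gap 0.0
```

```bash
H="python3 -m handwheel"
$H '[[0,0,-0.01,0,0,0,0],[0,0,-0.03,0,0,0,0],[0,0,-0.04,0,0,0,0],[0.03,0,-0.04,0,0,0,0],[0.04,0,0,0,0,0,0],[0.04,0,0,0,0,0,0],[0.04,0,0,0,0,0,0],[0,0,0,0,0,0,0]]'|grep force ; python3 g.py
python3 - <<'E'
from m import *; from g import w2f
I=[]
for n in ('side','top'):
    s,d=r.snapshot(n); Q=cloud(n,d); hsv=cv2.cvtColor(s,cv2.COLOR_BGR2HSV); I.append(s)
    m=((hsv[...,0]<8)|(hsv[...,0]>172))&(hsv[...,1]>130)&(hsv[...,2]>60)
    F=(Q[...,:2]-[711,229])@np.array([[np.cos(.0314),-np.sin(.0314)],[np.sin(.0314),np.cos(.0314)]])
    m&=(abs(F[...,1]+344)<30)&(abs(F[...,0]+60)<100)
    p=np.c_[F[m],Q[m][:,2]]; k=p[:,0]<-115; print(n,m.sum(),np.median(p[k],0) if k.any() else '',p[k][:,2].max() if k.any() else '')
s,t=I
for c,b,b2 in (('blue',(220,140,275,200),(220,240,300,290)),('green',(250,140,310,200),(235,210,300,260)),('yellow',(285,140,345,200),(250,185,302,250))):
    for n,i,bb in (('top',t,b),('side',s,b2)):
        try: rc,_=lid(i,c,bb,n); print(c,n,w2f(rc[0]).round(1),np.round(rc[1],1),round(rc[2]-1.8,2))
        except Exception as e: print(c,n,'none')
cv2.imwrite('pics/f.png',np.hstack([cv2.resize(t[120:280,160:360],None,fx=2,fy=2),cv2.resize(s[160:320,200:400],None,fx=2,fy=2)]))
E
```

```text
ft_force: [-0.1, 0.2, -1.7]
grip_force: 0.0
t 50.03 frame [-282.6 -341.4] z 181.4 rot [ 179.9    -0.37 -180.  ] F [-0.1  0.2] -1.7 gap 0.1
t 50.03 frame [-282.6 -341.4] z 181.4 rot [ 179.9    -0.37 -180.  ] F [-0.1  0.2] -1.7 gap 0.1
side 57 [-134.10440305 -340.91307434   54.60737049] 62.895962333636135
top 56 [-132.10181695 -344.24551605   55.27630374] 60.845661604621775
blue top [-47.6 -47.7] [97.4 94.4] 0.99
blue side [-46.4 -49.1] [97.6 96.1] 0.19
green top [ -47.1 -144.4] [95.3 91.8] -1.03
green side [ -46.1 -146.9] [96.9 92.5] -0.43
yellow top [ -48.8 -240.3] [95.5 94.9] -1.13
yellow side [ -46.6 -243. ] [98.  97.4] -0.0
```

View pics/f.png

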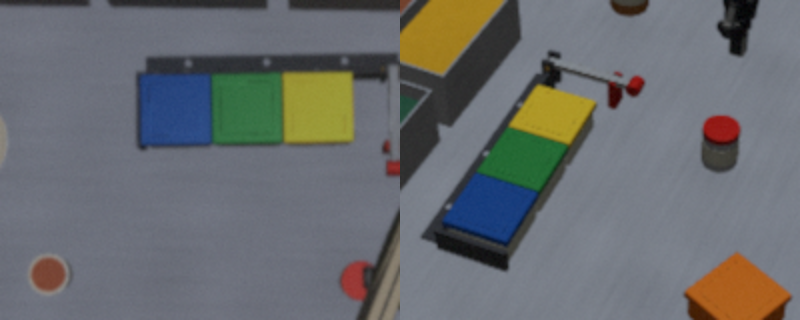

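The bar is level in the catch, with the tip's top surface at about z 55 as expected. The three tubs form a square, tight row, and the pot and tin have not moved.

```bash
python3 -c "
from bench import r
print(r.hand_in())"
```

```text
the job is handed in; nothing more can be done
None
```

I handed the job in at about 50 s: the three tubs are in a tight, square row against the back rail and end stop, the retaining bar is down in its catch, and the pot, tin, bottle, bowl and plate were left untouched; no verdict came back.

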